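Wedge up the mixing scale's front feet

TASK

The paint-mixing scale has to be levelled. First press its two hinged plug covers down until each clicks shut and stays shut by itself, so that the plugs cannot pull out when the scale is tipped; then push the wooden wedge, thin end first, under the middle of the scale's front edge until both front feet are just clear of the bench, by about 4 mm, so that I can turn them. Do not shove the scale along the bench or disturb the other things, and finish while still holding the wedge in place, with the scale resting on it and your gripper off the scale.

Things in the scene. Friction and masses are not known exactly. Their poses are not given: they have to be found in the camera images.
- scale: Grey bench scale, 300 x 200 mm, 62 mm high (pan to 74 mm), 2 to 2.8 kg, loose on 4 rubber feet 12 mm high, so its flat underside is 12 mm above the bench. Origin on the bench under its middle; own x points from its front (low end with sloping black panel, 38 mm high at the edge) to its rear. Front feet: x = -115, y = +-78 mm, 22 mm across with brass wheels of 32 mm; rear feet: x = +120 mm.
- scale_front (a point): Middle of the lower front edge of the scale's housing (x = -150 mm, y = 0, z = 12 mm of the scale). The wedge goes in under here along the scale's +x; once it is in far enough this edge rides up its slope.
- front_foot_l (a point): Centre of the underside of the front foot at the scale's y = +78 mm; its height is 0 while it stands on the bench.
- front_foot_r (a point): Centre of the underside of the front foot at the scale's y = -78 mm; its height is 0 while it stands on the bench.
- cover_l (a joint): Hinge angle (rad) of the plug cover at the scale's y = +58 mm: 0 shut, 0.4 to 0.65 at the start. A grey flap 50 mm long, 52 wide, 3 thick on the rear deck. Hinge along the scale's y at x = 88, z = 67.5 mm; free edge to the rear. A weak spring holds it open; over the last 7 mm the free edge passes a sprung catch (about 5 N) that then holds it shut on a stop, its top 69 mm above the bench.
- cover_r (a joint): The same for the equal plug cover at the scale's y = -58 mm.
- cover_l_edge (a point): Middle of the free edge of cover_l, on its upper face; shut it lies at the scale's x = 138 mm, y = 58 mm, z = 69 mm.
- cover_r_edge (a point): Middle of the free edge of cover_r, on its upper face; shut it lies at the scale's x = 138 mm, y = -58 mm, z = 69 mm.
- wedge_mid (a point): Middle of the loose beech wedge, 8 mm above its flat underside. 130 mm long, 40 wide (sides upright), 2 thick at the thin end, 30 at the thick end, even slope (28 in 130 mm); 90 g, lies flat. Own x points to the thin end (65 mm away), y across, z up. Its top is 12 mm high 46 mm behind the thin end. Pushing it in under the scale takes about 10 N.
- tin: Bystander: white paint tin with a black mixing lid, 114 mm across, 182 mm high, origin under its middle.
- cup: Bystander: white plastic mixing cup, 84 mm across, 100 mm high, origin under its middle.
- cork_block: Bystander: plain cork sanding block, 115 x 55 x 32 mm, not tapered, origin under its middle.
- wrench: Bystander: steel wrench, 160 mm long, lying on the bench.
Mind the look-alikes: they are no part of the job. Leave any yellow look-alike of the part that bears wedge_mid alone.

How it is judged (in metres and radians):
On the way:
1. both plug covers are clicked shut and let go while the scale's front feet still stand on the bench (value of joint each of cover_l, cover_r below 0.06 rad and contact force between each of the arm, the fingers and cover_l below 0.3 N and contact force between each of the arm, the fingers and cover_r below 0.3 N and height (world z) of each of front_foot_l, front_foot_r below 0.0015 m), for 0.2 s.
At the end, for the whole second after the job is handed in: both plug covers still shut (under 0.06 rad); both front feet 2 to 7 mm above the bench; the scale at rest on the wedge (over 4 N), which lies on the bench, under the front edge, within 45 mm of the middle; the gripper holds or presses the wedge (over 1 N) and does not touch the scale (value of joint each of cover_l, cover_r below 0.06 rad and height (world z) of front_foot_l between 0.002 and 0.007 m and height (world z) of front_foot_r between 0.002 and 0.007 m and contact force between wedge and scale above 4 N and contact force between wedge and table above 3 N and contact force between the fingers and wedge above 1 N and contact force between each of the fingers, the arm and scale below 0.3 N and linear speed of scale below 0.02 m/s and y of wedge_mid in the frame of scale between -0.045 and 0.045 m and x of wedge_mid in the frame of scale below -0.1 m); the arm keeps its last pose, push and grip.
It fails at once if the scale is shoved more than 25 mm along the bench (distance of scale from where it was at the start of the episode above 0.025 m).
It fails at once if the front of the scale is jacked up more than 15 mm (height (world z) of any of front_foot_l, front_foot_r above 0.015 m).
It fails at once if the tin, the cup, the cork block or the wrench is moved more than 20 mm (distance of any of tin, cup, cork_block, wrench from where it was at the start of the episode above 0.02 m).
It also fails if it takes over 61 s, if anything falls off the work surface, if the arm or the gripper's body presses on something with over 40 N, if the wrist force passes 120 N, or if a joint passes its speed limit or range.

ROBOT

A 7-joint arm with a two-finger parallel gripper is mounted at the origin on the work surface. World frame = base frame: x ahead of the robot, y to its left, z up, the work surface at z = 0. Lengths are in m, angles in degrees, forces in N, time in s.
With the tool pointing down it reaches from about 0.4 to 0.875 m from the base axis. Payload 6.5 kg.
Tool frame: the origin (TCP) lies at the very end of the fingers, on their centre line; the grasp point (between the pads) lies 19 mm behind it; z points along the fingers, y is the direction in which the jaws open and shut (so a half turn about z gives the same grasp; the last joint's range is limited). The gripper opens to 88 mm and grips with 3 to 60 N. Pads are 18 mm wide; open, the fingers measure 123 mm over their backs; the gripper's body (75 mm by 187 mm) begins 45 mm behind the grasp point.
Start: joints at [-73.35, 30.733, -0.252, 88.115, 0.149, 61.152, -4.079], TCP at [0.227, 0.609, 0.216] pointing down, gripper open.
Joint ranges: [-154.64, 154.64], [-21.42, 123.67], [-72.66, 72.17], [13.99, 137.28], [-74.86, 254.86], [10.95, 109.41], [-158.01, 158.01]. Speed limits (degrees/s): [136.94, 136.94, 180, 180, 180, 180, 180].

INTERFACE

Orientations are given as [roll, pitch, yaw] about the fixed x, y, z axes, in that order (R = Rz(yaw) Ry(pitch) Rx(roll)).
In Python, from rig import observe, capture, sign_off, cut_out, spot_point gives the robot as it stands.
- The arm moves only by the tool move_arm, never from a script. Its argument "moves" is a list of rows, each a list of 3 entries, a list of its own where there are three numbers: the shift along the world's x, y, z in mm, then the turn, a rotation vector about the world's x, y, z in rad, then the finger opening in mm, from 0 to 88.1. In form: [[[dx, dy, dz], [rx, ry, rz], claw], ...]. A call has 1 to 8 rows; each row is the pose to reach, as a shift and turn from the pose commanded when the call began; what a row does not reach only later rows make up. A row lasts 1/8 s, in which the tool goes at most 62.5 mm and 10.7 degrees, less where a joint would pass 70% of its speed; a pose out of reach is approached as far as the arm can. A call with a gripper value outside its range is refused whole. The fingers move at their own pace and stop on an object; "grip_force" is the grip in N (left out, the last holds). Time passes only in rows, so rows that repeat a pose let the fingers close. It gives the time, the measured TCP pose, the force and the opening at its end, in the units of the state.
- observe(): the state, without advancing time (a new reading comes with each control period).
- capture(name): name is "side" or "top"; returns a dict with "frame" (480x640x3 uint8, red, green, blue), "range_z" (480x640 float32, m along the optical axis (not along the pixel's ray), 0 where there is no reading), "fx", "fy", "cx", "cy" (pixels), "dist_coeffs" ([k1, k2, p1, p2, k3] as OpenCV has them; the pictures are not rectified), "eye" and "orientation" of the camera in the world. Camera axes: x right, y up, looking along -z (the intrinsics and any distortion apply to the point x, -y, -z); pixel columns grow to the right and rows downward; lengths in m; the calibration is good to about 2 mm. A picture is of the moment at which its call begins.
- sign_off(): hands the job in, once; it reports no verdict.
Trained networks look in a picture, given as the dict that the camera call returned (one of the last four; its "shot" number tells which), for a name from the list of things; names that differ only in an ending like _2 or _b are one class to them, and where a whole thing is asked for, a point or a joint stands for the part that bears it (a point fixed in the world has none). Each returns a list of dicts, best first, with "score" (0 to 1); they miss things now and then, are a little off and sometimes report something else, mostly with a low value. They report only what shows in the picture. A call takes as long as a camera call. They do not tell look-alikes from the thing itself.
- cut_out(picture, name): "pixels" (480x640 bool, what is visible of it) and "bbox" ([left, top, right, bottom] in pixels, round what is visible of it).
- spot_point(picture, name): "pixel" ([column, row] in pixels: a listed point, or the origin of a listed thing).
The state is a dict: "t": time; "qpos": joint angles; "qvel": joint speeds; "tau": joint torques, N m; "ee_pos": TCP position; "eef_rot": TCP orientation; "contact_force": force on the tool from outside, world axes, zero at the start; "ft_torque": the same for the moment, N m; "finger_gap": finger opening in m.
Only numpy, scipy, OpenCV 4.12 (cv2) and the standard library are available. Lean on these libraries where they do the work, as an engineer would, in place of code of your own. Each camera call takes 0.05 s, during which the arm holds its last target.

## Working session

There is one attempt and no reset: what is moved stays moved. The work goes in short steps, Python scripts to look and compute and a tool call to move; the robot and the scene stay as the last step left them, time stands still between calls to the robot, and variables do not carry over. Pictures are saved under pics/ and viewed, and the job is handed in when it is done.

Besides the shell and the picture viewer there is one more tool, called after "Emit:" as name([rows], argument=value, ...), one row to a line, values as JSON. move_arm: Moves the arm, as the interface text tells. Its arguments: {"type":"object","properties":{"moves":{"type":"array","items":{"type":"array"}},"grip_force":{"type":"number"}},"required":["moves"]}

```bash
ls; mkdir -p pics; cat > h.py <<'E'
import numpy as np, cv2, json
from rig import observe, capture, sign_off, cut_out, spot_point
def pose(c):
    o=np.array(c["orientation"],float)
    return o
E
python3 - <<'E'
from h import *
print(observe())
for n in ("side","top"):
    c=capture(n)
    print({k:v for k,v in c.items() if k not in("frame","range_z")})
    cv2.imwrite(f"pics/{n}0.png",c["frame"][:,:,::-1])
E
```

```text
pics
{'t': 0.0, 'qpos': array([-73.35018069,  30.77831473,  -0.25243944,  88.16938408,
         0.14675766,  61.1526157 ,  -4.08043364]), 'qvel': array([-0.01535774, -0.00854951, -0.05973844, -0.03755035,  0.10816614,
        0.01781738, -0.03621616]), 'tau': array([ 8.86853159e-04, -5.70986545e+01,  9.91608649e-01, -2.51611376e+01,
       -5.61375835e-02,  1.77222228e-02,  1.45785921e-04]), 'ee_pos': array([0.22682571, 0.60844228, 0.21473911]), 'eef_rot': array([-1.79900210e+02,  6.36182074e-03,  1.59557670e+02]), 'contact_force': array([ 0.49056725, -0.43222273, -0.6141689 ]), 'ft_torque': array([-0.03433599, -0.01899145, -0.01454251]), 'finger_gap': 0.08821799506837218}
{'fx': 485.0408189614851, 'fy': 485.0408189614851, 'cx': 324.26550588001425, 'cy': 248.0714424159306, 'dist_coeffs': array([-0.02969138,  0.        ,  0.        ,  0.        ,  0.        ]), 'eye': array([ 0.25185996, -0.83399368,  0.56492327]), 'orientation': array([ 60.08835691,  -0.42767924, -21.74496403]), 'shot': 1}
{'fx': 559.4534174918263, 'fy': 559.4534174918263, 'cx': 325.50196865201013, 'cy': 237.14535016701183, 'dist_coeffs': array([-0.00667335,  0.        ,  0.        ,  0.        ,  0.        ]), 'eye': array([ 0.42292477, -0.04781861,  1.35972954]), 'orientation': array([  7.76115509,   0.48780475, -89.79078248]), 'shot': 2}
```

View pics/side0.png

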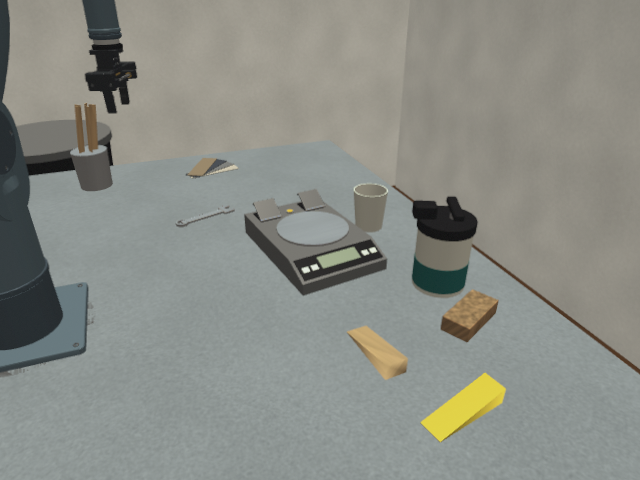

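View pics/top0.png

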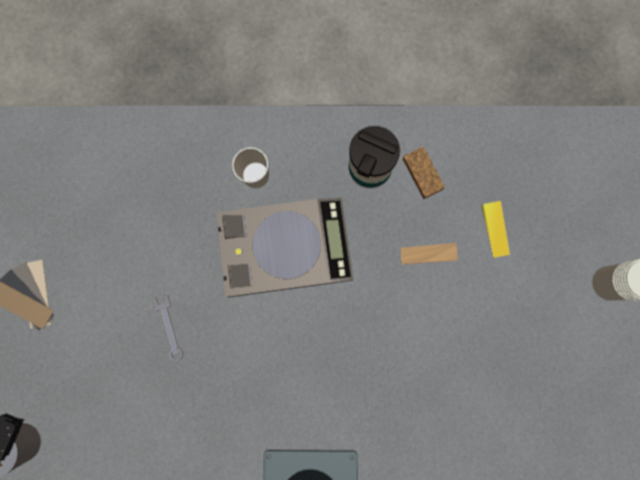

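Side view: scale (315,240) with its front towards the camera, both covers open at (267,208) and (311,199). Candidates for the wedge are the beech wedge (378,352 side / 429,253 top), the yellow look-alike (465,405 / 497,229) and the cork block (470,315 / 424,173). I choose the beech one and will check it in a crop while measuring.

```bash
cat >> h.py <<'E'
from scipy.spatial.transform import Rotation as R
def K(c): return np.array([[c["fx"],0,c["cx"]],[0,c["fy"],c["cy"]],[0,0,1.]])
def rot(c): return R.from_euler("xyz",c["orientation"],degrees=True).as_matrix()
def rays(c,px):
    p=cv2.undistortPoints(np.array(px,float).reshape(-1,1,2),K(c),c["dist_coeffs"]).reshape(-1,2)
    return np.c_[p[:,0],-p[:,1],-np.ones(len(p))]@rot(c).T
def at_z(c,px,z):
    d=rays(c,px); return c["eye"]+d*((z-c["eye"][2])/d[:,2])[:,None]
def cloud(c,mask):
    v,u=np.nonzero(mask&(c["range_z"]>0))
    return c["eye"]+rays(c,np.c_[u,v])*c["range_z"][v,u][:,None]
def proj(c,P):
    q=(np.atleast_2d(P)-c["eye"])@rot(c); q=q*[1,-1,-1]
    return cv2.projectPoints(q,np.zeros(3),np.zeros(3),K(c),c["dist_coeffs"])[0].reshape(-1,2)
def crop(c,x0,y0,x1,y1,f,name):
    cv2.imwrite(name,cv2.resize(c["frame"][y0:y1,x0:x1,::-1],None,fx=f,fy=f,interpolation=cv2.INTER_CUBIC))
E
python3 - <<'E'
from h import *
np.set_printoptions(precision=4,suppress=True)
for n in ("top","side"):
    c=capture(n)
    if n=="side": crop(c,230,170,480,400,3,"pics/sidecrop.png")
    else: crop(c,200,180,520,310,2.5,"pics/topcrop.png")
    for o,z in (("scale",0),("scale_front",.012),("wedge_mid",.008),("cover_l_edge",.09),("cover_r_edge",.09),("front_foot_l",0),("front_foot_r",0),("tin",0),("cup",0),("cork_block",0),("wrench",0)):
        r=spot_point(c,o)
        for k in r[:2]: print(n,o,round(k["score"],2),np.array(k["pixel"]),at_z(c,[k["pixel"]],z)[0])
    for o in ("wedge_mid","scale","cover_l","cover_r"):
        for k in cut_out(c,o)[:3]:
            P=cloud(c,k["pixels"])
            print(n,o,round(k["score"],2),k["bbox"],len(P),P.min(0),P.max(0),np.median(P,0), "rect",cv2.minAreaRect(P[:,:2].astype(np.float32)*1000))
E
```

```text
top scale 0.74 [288.  247.9] [0.5814 0.0561 0.    ]
top scale_front 0.74 [346.5 237.1] [ 0.6068 -0.0867  0.012 ]
top wedge_mid 0.66 [427.8 251.1] [ 0.5736 -0.2841  0.008 ]
top wedge_mid 0.63 [496.5 228.6] [ 0.6292 -0.4526  0.008 ]
top cover_l_edge 0.61 [227.8 274.3] [0.5101 0.1855 0.09  ]
top cover_r_edge 0.59 [225.  226.8] [0.6194 0.1949 0.09  ]
top front_foot_l 0.58 [337.  271.4] [ 0.5242 -0.0638  0.    ]
top front_foot_l 0.15 [348.7 237.8] [ 0.6067 -0.0924  0.    ]
top front_foot_r 0.58 [337.  271.4] [ 0.5242 -0.0638  0.    ]
top front_foot_r 0.15 [348.7 237.8] [ 0.6067 -0.0924  0.    ]
top tin 0.7 [369.9 167.6] [ 0.7835 -0.1457  0.    ]
top cup 0.63 [252.6 173.3] [0.7685 0.1469 0.    ]
top cork_block 0.67 [420.3 173.5] [ 0.7687 -0.2709  0.    ]
top wedge_mid 0.94 [400.3, 244.7, 459.5, 265.6] 949 [ 0.5445 -0.3536 -0.0061] [ 0.5953 -0.2175  0.0369] [ 0.5667 -0.2853  0.0153] rect ((567.41796875, -286.7620849609375), (43.320037841796875, 136.83502197265625), 5.855483055114746)
top wedge_mid 0.87 [484.1, 197.1, 508.2, 254.7] 996 [ 0.5604 -0.4825 -0.0066] [ 0.6936 -0.4173  0.0339] [ 0.
[... 4211 characters left out ...]
156), 4.949855804443359)
side cover_r 0.91 [297.7, 189.3, 323.4, 209.2] 334 [ 0.5965  0.1538 -0.    ] [0.7243 0.3886 0.0973] [0.6227 0.1764 0.083 ] rect ((655.05859375, 274.5196838378906), (260.49969482421875, 58.11836624145508), 71.3146743774414)
side cover_r 0.57 [252.1, 198.6, 281.9, 219.1] 365 [0.4819 0.1386 0.0691] [0.5349 0.1798 0.0976] [0.5072 0.1592 0.083 ] rect ((508.4222717285156, 159.53781127929688), (52.00246047973633, 40.13915252685547), 2.602267265319824)
side cover_r 0.3 [242.8, 189.1, 388.1, 296.3] 9028 [ 0.4616 -0.1032 -0.0034] [0.7495 0.4145 0.0982] [0.5655 0.0013 0.0607] rect ((604.49169921875, 155.13912963867188), (279.0382995605469, 499.4505920410156), 4.949855804443359)
```

View pics/sidecrop.png

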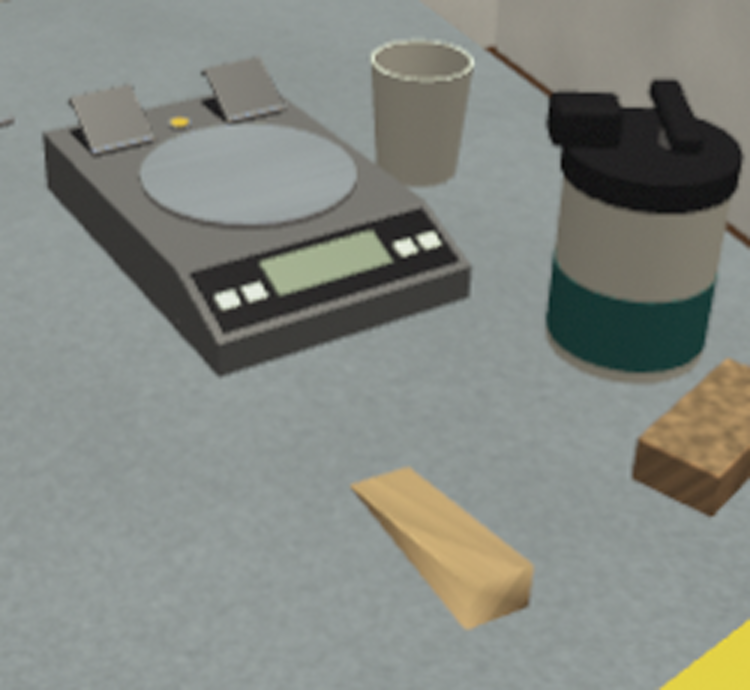

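View pics/topcrop.png

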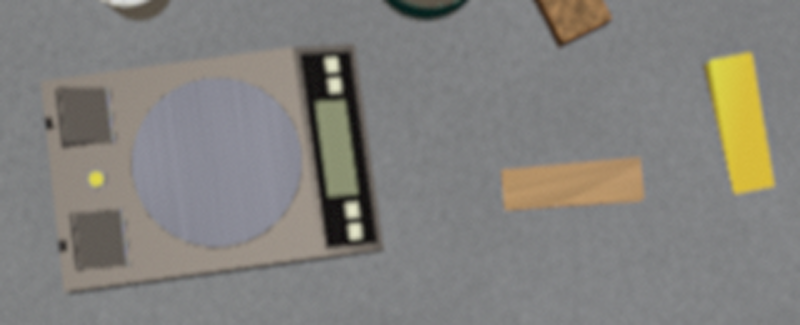

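```bash
cat >> h.py <<'E'
from scipy.optimize import minimize
def T(p,V): 
    c,s=np.cos(p[2]),np.sin(p[2]); V=np.array(V,float)
    return np.c_[p[0]+c*V[:,0]-s*V[:,1],p[1]+s*V[:,0]+c*V[:,1],V[:,2]]
def scale_parts(a=.5):
    H=[[x,y,z] for y in(-.1,.1) for x,z in((-.15,.012),(-.15,.038),(-.09,.06),(.15,.062),(.15,.012))]
    C=[[[.088,y,.0675] for y in(s*.058-.026,s*.058+.026)]+[[.088+.05*np.cos(a),y,.069+.05*np.sin(a)] for y in(s*.058-.026,s*.058+.026)] for s in(-1,1)]
    return [H]+C
def wedge_parts(a=0):
    return [[[x,y,z] for y in(-.02,.02) for x,z in((.065,0),(.065,.002),(-.065,0),(-.065,.03))]]
def sil(c,p,parts,S=4):
    m=np.zeros((480*S,640*S),np.uint8)
    for V in parts:
        q=proj(c,T(p,V)); h=cv2.convexHull(((q+.5)*S).astype(np.float32).round().astype(np.int32))
        cv2.fillConvexPoly(m,h,255)
    return cv2.resize(m,(640,480),interpolation=cv2.INTER_AREA)/255.
def fit(cs,masks,p0,parts):
    sc=np.array([.01,.01,.05])
    def f(d):
        p=p0+d*sc
        return sum(np.abs(sil(c,p,parts)-m).sum() for c,m in zip(cs,masks))
    r=minimize(f,np.zeros(3),method="Nelder-Mead",options=dict(initial_simplex=np.array([[0,0,0],[1,0,0],[0,1,0],[0,0,1.]])-.2,xatol=1e-3,fatol=.1,maxiter=150))
    return p0+r.x*sc,r.fun
def getmask(c,n,px):
    for k in cut_out(c,n):
        b=k["bbox"]; 
        if b[0]<px[0]<b[2] and b[1]<px[1]<b[3] and k["score"]>.5: return k["pixels"].astype(float)
E
cat > fit.py <<'E'
from h import *
np.set_printoptions(precision=4,suppress=True)
cs={n:capture(n) for n in("top","side")}
ps=np.array([.578,.061,1.67]); pw=np.array([.568,-.285,1.6])
for nm,p0,parts in(("scale",ps,scale_parts()),("wedge_mid",pw,wedge_parts())):
    ms={n:getmask(c,nm,proj(c,[[p0[0],p0[1],.02]])[0]) for n,c in cs.items()}
    for use in(("top",),("side",),("top","side")):
        if any(ms[n] is None for n in use): print(nm,"none",use);continue
        p,e=fit([cs[n] for n in use],[ms[n] for n in use],p0,parts); print(nm,use,p,np.degrees(p[2]),round(e),[int(ms[n].sum()) for n in use])
    P=np.vstack([cloud(cs[n],ms[n]>0) for n in cs if ms[n] is not None])
    P=P[(P[:,2]>.004)&(np.hypot(*(P[:,:2]-p0[:2]).T)<.2)]; print(cv2.minAreaRect((P[:,:2]*1000).astype(np.float32)))
    for n,c in cs.items():
        for V in parts:
            h=cv2.convexHull(proj(c,T(p,V)).astype(np.float32)).round().astype(int)
            cv2.polylines(c["frame"],[h.astype(np.int32)],True,(255,0,0),1)
crop(cs["top"],200,180,520,310,2.5,"pics/fit_t.png");crop(cs["side"],230,170,480,400,3,"pics/fit_s.png")
E
python3 fit.py
```

```text
scale ('top',) [0.5803 0.061  1.7092] 97.92777631296137 112 [10988]
scale ('side',) [0.5816 0.0617 1.7148] 98.24886169627554 197 [9028]
scale ('top', 'side') [0.5807 0.0614 1.7087] 97.90328297651223 336 [10988, 9028]
((610.3955078125, 63.98827362060547), (261.83782958984375, 305.9234313964844), 7.90571928024292)
wedge_mid ('top',) [ 0.5676 -0.2833  1.6324] 93.52808028579203 54 [926]
wedge_mid ('side',) [ 0.5698 -0.2809  1.6435] 94.1683672190563 68 [1578]
wedge_mid ('top', 'side') [ 0.5686 -0.2817  1.6364] 93.76078254912466 194 [926, 1578]
((568.2710571289062, -284.00927734375), (43.273094177246094, 131.9029083251953), 3.920884609222412)
```

View pics/fit_t.png

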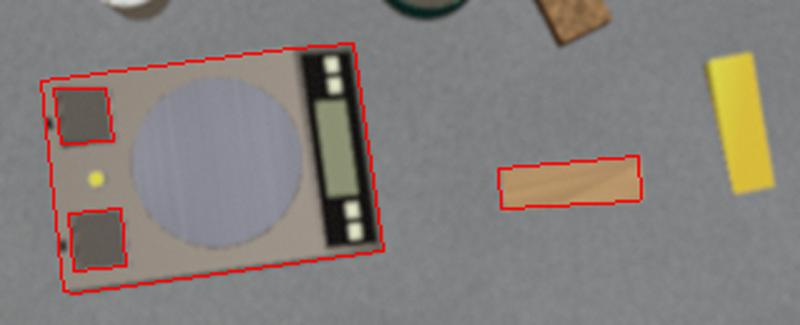

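View pics/fit_s.png

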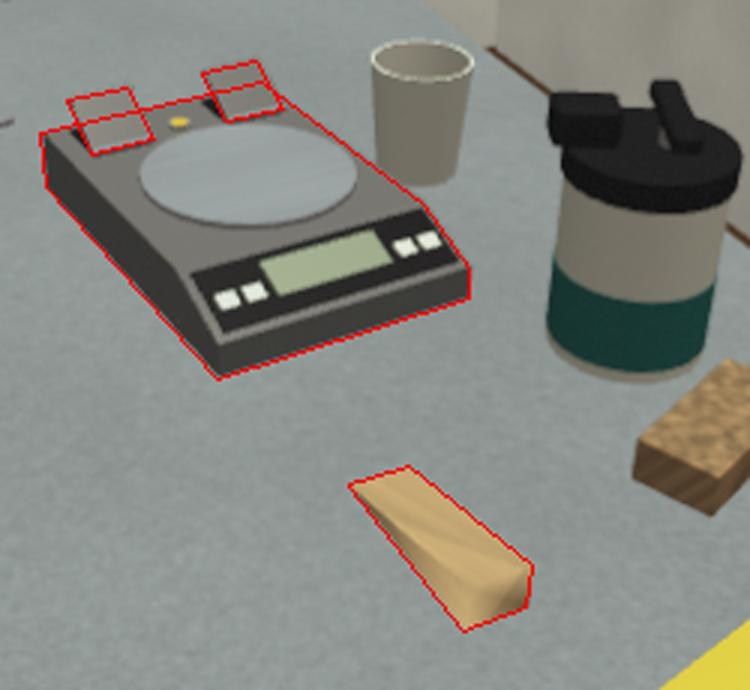

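Both outlines fit the image well, and the crop confirms the choice: the beech wedge, thin end towards the scale. Moving on to cover_l with the fingers closed and the jaws along the hinge.

Emit:
move_arm([
  [[30,-46,0],[0,0,-0.13],0],
  [[62,-96,0],[0,0,-0.27],0],
  [[95,-146,0],[0,0,-0.4],0],
  [[127,-196,0],[0,0,-0.54],0],
  [[159,-246,0],[0,0,-0.67],0],
  [[191,-296,-20],[0,0,-0.81],0],
  [[223,-345,-40],[0,0,-0.94],0],
  [[254,-393,-60],[0,0,-1.077],0],
])

```text
t: 3.0
ee_pos: [0.4821, 0.2147, 0.1555]
eef_rot: [179.9, -0.0, 97.6]
contact_force: [0.8, 1.0, -0.1]
finger_gap: 0.0101
```

Emit:
move_arm([
  [[25,-38,-20],[0,0,0],0],
  [[25,-38,-45],[0,0,0],0],
  [[25,-38,-60],[0,0,0],0],
  [[25,-38,-70],[0,0,0],0],
  [[25,-38,-77],[0,0,0],0],
  [[25,-38,-82],[0,0,0],0],
])

```text
t: 3.75
ee_pos: [0.5062, 0.1787, 0.0737]
eef_rot: [180.0, -0.0, 97.9]
contact_force: [0.2, -0.0, 0.3]
finger_gap: 0.0005
```

```bash
python3 - <<'E'
from h import *
o=observe();print(o["ee_pos"],o["contact_force"],o["t"])
c=capture("side");crop(c,230,130,430,290,4,"pics/p1.png")
E
```

```text
[0.50615314 0.17869509 0.0736782 ] [ 0.17184314 -0.04233332  0.26426774] 3.75
```

View pics/p1.png

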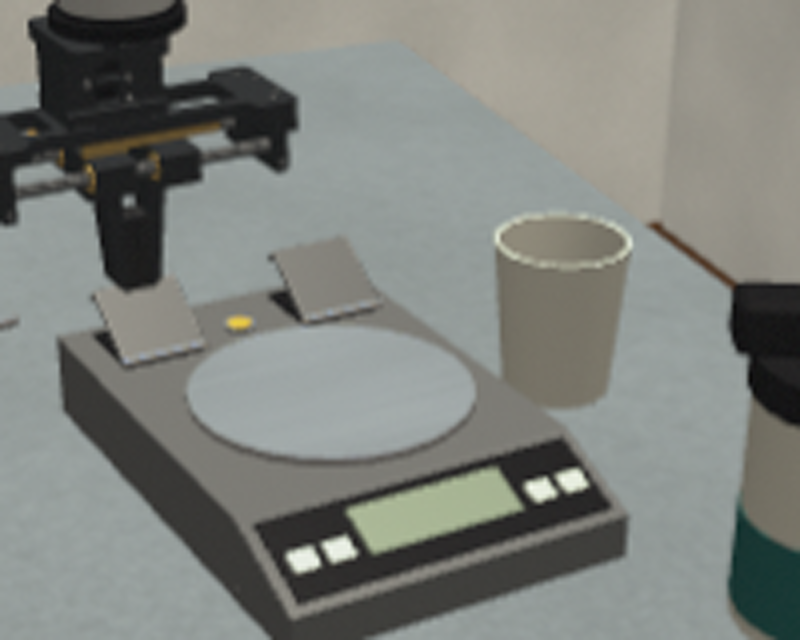

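```bash
python3 - <<'E'
from h import *
c=capture("side"); o=observe()
print(proj(c,[o["ee_pos"], [.5039,.1901,.069],[.5056,.1782,.08]]))
t=capture("top");crop(t,200,180,360,310,5,"pics/p2.png");print(proj(t,[o["ee_pos"]]))
for q in (c,t):
    for k in cut_out(q,"cover_l"):
        P=cloud(q,k["pixels"]);print(k["score"],k["bbox"],P.min(0),P.max(0))
E
```

```text
[[263.63394431 209.51683267]
 [261.58666302 209.3729569 ]
 [263.37357945 207.04852902]]
[[232.15862022 276.63833412]]
0.9 [298.1, 189.6, 323.0, 211.6] [0.59653739 0.15285045 0.06882667] [0.64824754 0.19672307 0.09746338]
0.56 [251.9, 197.8, 282.1, 218.0] [0.48365122 0.13977449 0.069007  ] [0.53519093 0.18144019 0.09392683]
0.36 [347.3, 326.9, 408.5, 380.2] [ 5.44853193e-01 -3.50740937e-01 -1.81633635e-04] [ 0.60240853 -0.217804    0.03219264]
0.79 [222.3, 217.7, 245.8, 235.8] [0.5927062  0.15337504 0.05577922] [0.6545338  0.21096437 0.20423873]
0.51 [236.5, 268.2, 252.2, 288.2] [0.48449806 0.13930676 0.06314333] [0.53328798 0.16346057 0.17367598]
```

View pics/p2.png

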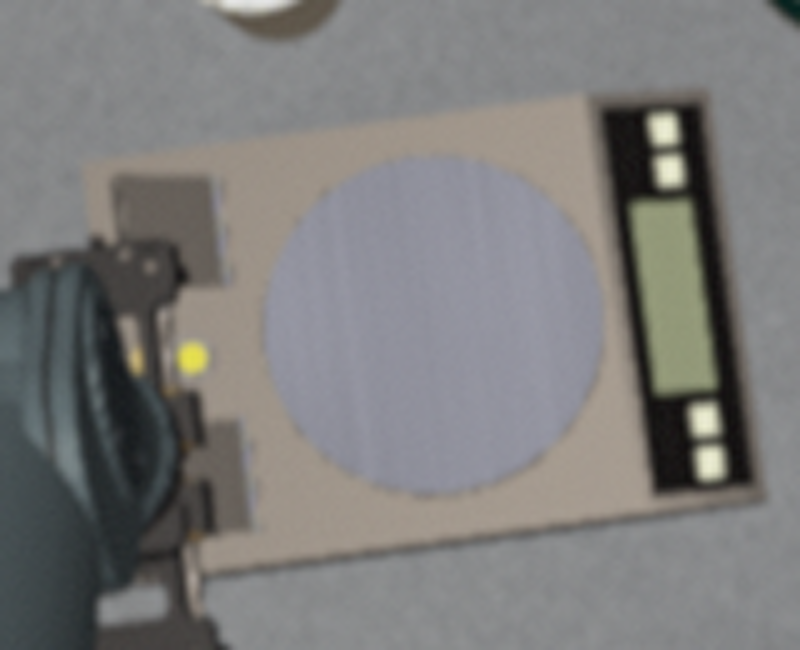

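```bash
python3 - <<'E'
from h import *
np.set_printoptions(precision=3,suppress=True,linewidth=150)
c=capture("side")
crop(c,240,170,300,225,12,"pics/p3.png")
for u in (258,263,268,276,310):
    m=np.zeros((480,640),bool); m[185:220:1,u]=1
    P=cloud(c,m); print(u); print(np.c_[np.arange(185,220)[:len(P)],P][::2])
E
```

```text
258
[[185.      0.492   0.162   0.144]
 [187.      0.493   0.168   0.137]
 [189.      0.492   0.165   0.133]
 [191.      0.492   0.166   0.128]
 [193.      0.493   0.169   0.122]
 [195.      0.491   0.164   0.119]
 [197.      0.491   0.166   0.113]
 [199.      0.492   0.168   0.107]
 [201.      0.545   0.393  -0.002]
 [203.      0.493   0.177   0.093]
 [205.      0.491   0.17    0.091]
 [207.      0.489   0.164   0.089]
 [209.      0.49    0.167   0.082]
 [211.      0.488   0.159   0.081]
 [213.      0.485   0.151   0.08 ]
 [215.      0.485   0.149   0.076]
 [217.      0.486   0.158   0.067]
 [219.      0.486   0.156   0.063]]
263
[[185.      0.505   0.167   0.14 ]
 [187.      0.505   0.17    0.134]
 [189.      0.505   0.17    0.129]
 [191.      0.505   0.17    0.124]
 [193.      0.505   0.17    0.119]
 [195.      0.503   0.167   0.116]
 [197.      0.504   0.169   0.11 ]
 [199.      0.503   0.167   0.106]
 [201.      0.503   0.167   0.101]
 [203.      0.504   0.174   0.093]
 [205.      0.503   0.169   0.09 ]
 [207.      0.502   0.167   0.086]
 [209.      0.5     0.162   0.083]
 [211.
[... 1339 characters left out ...]
.      0.526   0.144   0.071]
 [217.      0.524   0.137   0.07 ]
 [219.      0.525   0.143   0.061]]
310
[[185.      0.723   0.453  -0.003]
 [187.      0.716   0.434  -0.001]
 [189.      0.709   0.416   0.001]
 [191.      0.628   0.194   0.096]
 [193.      0.627   0.19    0.092]
 [195.      0.626   0.188   0.088]
 [197.      0.623   0.181   0.086]
 [199.      0.622   0.177   0.083]
 [201.      0.62    0.172   0.08 ]
 [203.      0.618   0.166   0.077]
 [205.      0.616   0.16    0.075]
 [207.      0.615   0.159   0.07 ]
 [209.      0.611   0.148   0.071]
 [211.      0.603   0.125   0.074]
 [213.      0.601   0.12    0.072]
 [215.      0.596   0.108   0.073]
 [217.      0.593   0.099   0.073]]
```

View pics/p3.png

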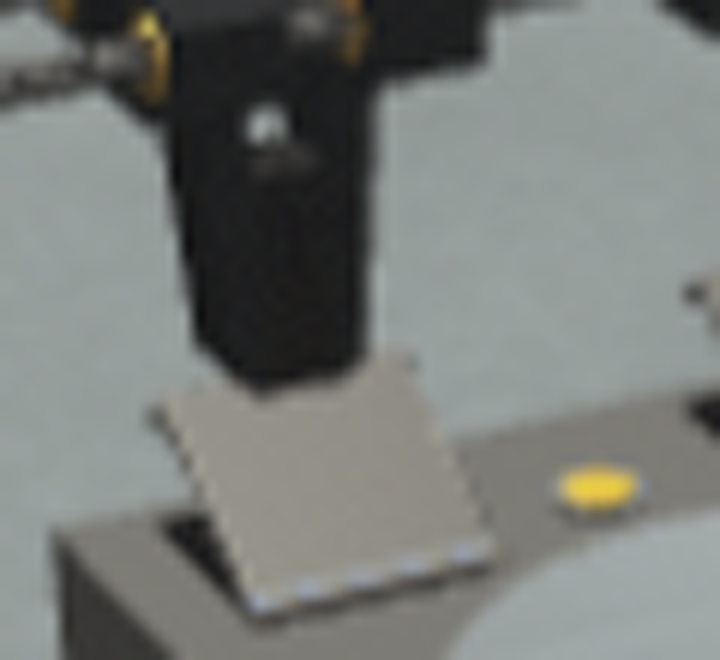

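```bash
python3 - <<'E'
from h import *
c=capture("side"); y=np.array([.349,.937,0])
p=np.array([.2268,.6084,.2147])
print(proj(c,[p,p+y*.044,p-y*.044,p+[0,0,.02]]))
im=cv2.imread("pics/side0.png")[50:130,70:150]; cv2.imwrite("pics/g0.png",cv2.resize(im,None,fx=7,fy=7,interpolation=cv2.INTER_CUBIC))
E
```

```text
[[120.84604707 116.08768285]
 [126.14783575 112.01471498]
 [115.23456892 120.40221321]
 [119.4276645  108.79210191]]
```

View pics/g0.png

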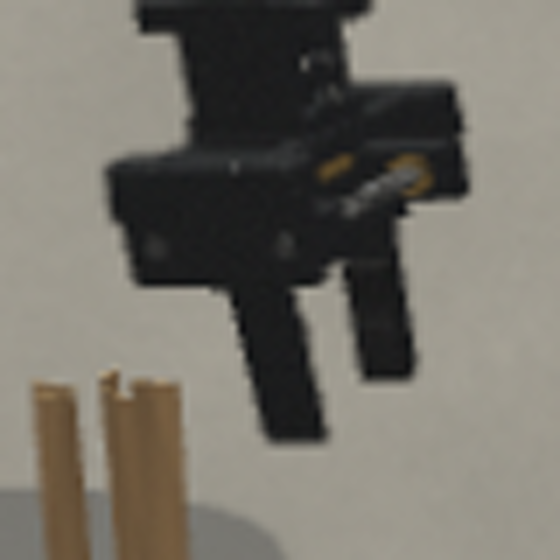

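The pictures show the fingers ending about 20 mm above the reported TCP: they are just at the flap's edge (side px 263,202), and the start picture agrees. I'll keep pressing slowly, watching the force.

Emit:
move_arm([
  [[0,0,-6],[0,0,0],0],
  [[0,0,-10],[0,0,0],0],
  [[0,0,-13],[0,0,0],0],
  [[0,0,-16],[0,0,0],0],
])

```text
t: 4.6
ee_pos: [0.506, 0.178, 0.0573]
eef_rot: [-180.0, 0.0, 97.9]
contact_force: [0.1, -0.0, 0.3]
finger_gap: 0.0006
```

Emit:
move_arm([
  [[0,0,-2],[0,0,0],0],
  [[0,0,-4],[0,0,0],0],
])

```text
t: 4.85
ee_pos: [0.5061, 0.1782, 0.0537]
eef_rot: [180.0, -0.0, 97.9]
contact_force: [-1.9, -0.2, 6.7]
finger_gap: 0.0002
```

Emit:
move_arm([
  [[0,0,-2],[0,0,0],0],
  [[0,0,-3],[0,0,0],0],
  [[0,0,-4],[0,0,0],0],
])

```text
t: 5.22
ee_pos: [0.5062, 0.1784, 0.0497]
eef_rot: [180.0, -0.0, 97.9]
contact_force: [-0.3, 1.0, 2.3]
finger_gap: 0.0004
```

Past the catch, it seems (the force fell). A little further to bottom it out.

Emit:
move_arm([
  [[0,0,-1],[0,0,0],0],
  [[0,0,-2],[0,0,0],0],
])

```text
t: 5.48
ee_pos: [0.5059, 0.1776, 0.0474]
eef_rot: [-180.0, 0.0, 97.8]
contact_force: [-0.3, -0.4, 0.9]
finger_gap: 0.0004
```

Emit:
move_arm([
  [[0,0,-1],[0,0,0],0],
  [[0,0,-2],[0,0,0],0],
])

```text
t: 5.72
ee_pos: [0.506, 0.1777, 0.046]
eef_rot: [-180.0, 0.0, 97.8]
contact_force: [-3.5, -1.3, 13.1]
finger_gap: 0.0002
```

```bash
python3 - <<'E'
from h import *
np.set_printoptions(precision=3,suppress=True,linewidth=150)
c=capture("side")
crop(c,240,170,300,225,12,"pics/p4.png")
for u in (255,263):
    m=np.zeros((480,640),bool); m[195:220:1,u]=1
    print(cloud(c,m)[::2])
E
```

```text
[[ 0.487  0.178  0.114]
 [ 0.487  0.179  0.108]
 [ 0.488  0.183  0.101]
 [ 0.537  0.395 -0.001]
 [ 0.533  0.379  0.   ]
 [ 0.53   0.37  -0.002]
 [ 0.527  0.357 -0.001]
 [ 0.523  0.341  0.   ]
 [ 0.52   0.332 -0.001]
 [ 0.485  0.18   0.067]
 [ 0.482  0.169  0.067]
 [ 0.482  0.171  0.061]
 [ 0.48   0.162  0.061]]
[[0.505 0.172 0.113]
 [0.504 0.17  0.109]
 [0.504 0.171 0.104]
 [0.503 0.167 0.101]
 [0.503 0.168 0.095]
 [0.502 0.164 0.092]
 [0.502 0.166 0.086]
 [0.501 0.166 0.081]
 [0.502 0.17  0.074]
 [0.502 0.169 0.069]
 [0.499 0.161 0.068]
 [0.496 0.15  0.069]
 [0.494 0.144 0.067]]
```

View pics/p4.png

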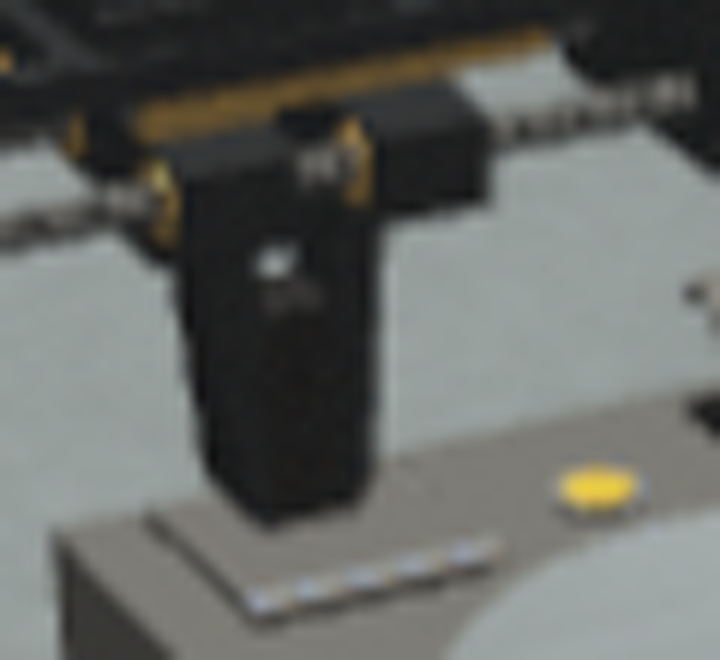

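cover_l is flat under the fingers, with 13 N on the stop. Lifting off and moving to cover_r.

Emit:
move_arm([
  [[0,0,30],[0,0,0],0],
  [[0,0,60],[0,0,0],0],
  [[50,7,60],[0,0,0],0],
  [[114,16,60],[0,0,0],0],
  [[114,16,40],[0,0,0],0],
  [[114,16,25],[0,0,0],0],
  [[114,16,14],[0,0,0],0],
  [[114,16,8],[0,0,0],0],
])

```text
t: 6.78
ee_pos: [0.6182, 0.1943, 0.0529]
eef_rot: [-179.8, -0.0, 97.9]
contact_force: [-4.0, 0.5, 6.8]
finger_gap: 0.0005
```

Emit:
move_arm([
  [[0,0,-2],[0,0,0],0],
  [[0,0,-4],[0,0,0],0],
  [[0,0,-6],[0,0,0],0],
  [[0,0,-8],[0,0,0],0],
])

```text
t: 7.28
ee_pos: [0.6206, 0.1939, 0.046]
eef_rot: [179.9, 0.0, 97.8]
contact_force: [-3.5, -1.1, 13.5]
finger_gap: 0.0004
```

Emit:
move_arm([
  [[0,0,40],[0,0,0],0],
  [[0,0,100],[0,0,0],0],
  [[0,0,120],[0,0,0],0],
  [[-5,-50,130],[0,0,0],0],
  [[-10,-110,130],[0,0,0],0],
  [[-15,-170,130],[0,0,0],0],
  [[-20,-230,130],[0,0,-0.03],40],
  [[-25,-290,130],[0,0,-0.073],80],
])

```text
t: 8.28
ee_pos: [0.5944, -0.0978, 0.1751]
eef_rot: [-180.0, 0.0, 93.6]
contact_force: [0.1, 0.0, -0.2]
finger_gap: 0.0183
```

Emit:
move_arm([
  [[-6,-60,0],[0,0,0],80],
  [[-12,-120,0],[0,0,0],80],
  [[-18,-180,0],[0,0,0],80],
  [[-24,-234,-40],[0,0,0],80],
  [[-24,-234,-80],[0,0,0],80],
  [[-24,-234,-100],[0,0,0],80],
  [[-24,-234,-110],[0,0,0],80],
])

```text
t: 9.15
ee_pos: [0.5711, -0.3286, 0.0645]
eef_rot: [-179.9, -0.1, 93.7]
contact_force: [-0.2, -0.3, -0.0]
finger_gap: 0.0799
```

```bash
cat > look.py <<'E'
import sys
from h import *
np.set_printoptions(precision=4,suppress=True,linewidth=150)
o=observe();print(o["t"],o["ee_pos"],o["eef_rot"],o["contact_force"],o["finger_gap"])
c=capture("side");crop(c,230,170,430,390,3.5 if 0 else 2.7,f"pics/{sys.argv[1]}_s.png")
t=capture("top");crop(t,200,180,480,310,2.8,f"pics/{sys.argv[1]}_t.png")
E
python3 look.py a
```

```text
9.15 [ 0.5711 -0.3286  0.0645] [-179.9435   -0.0705   93.7461] [-0.1614 -0.2932 -0.0322] 0.07989400526124865
```

View pics/a_s.png

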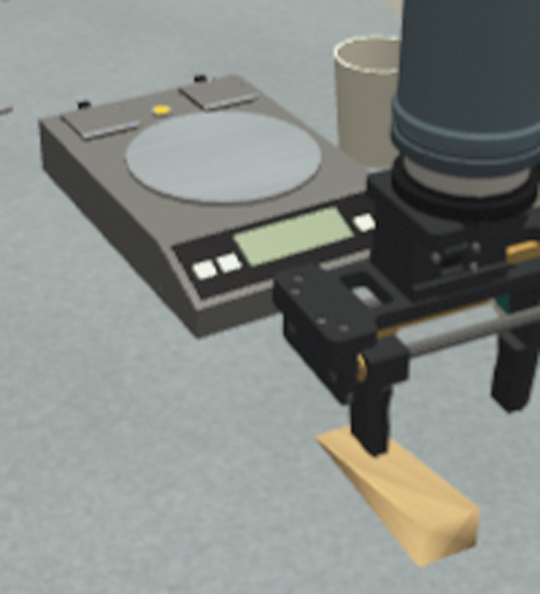

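View pics/a_t.png

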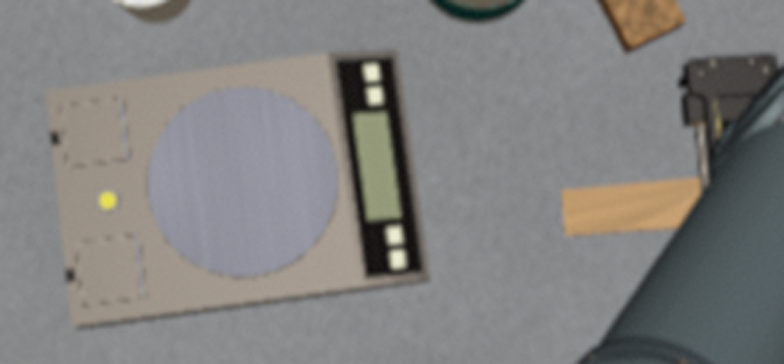

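Both covers lie flush and stay shut after release (side crop 100,122 and 222,95); the wedge is below the open fingers. Going down carefully.

Emit:
move_arm([
  [[0,0,-30],[0,0,0],80],
  [[0,0,-55],[0,0,0],80],
  [[0,0,-68],[0,0,0],80],
  [[0,0,-74],[0,0,0],80],
  [[0,0,-78],[0,0,0],80],
  [[0,0,-80],[0,0,0],80],
])

```text
t: 10.0
ee_pos: [0.5715, -0.3302, -0.0138]
eef_rot: [179.9, 0.0, 93.7]
contact_force: [0.6, -0.2, 0.2]
finger_gap: 0.0804
```

```bash
python3 - <<'E'
from h import *
o=observe();print(o["ee_pos"],o["contact_force"])
c=capture("side");crop(c,310,270,460,390,5,"pics/b.png")
E
```

```text
[ 0.57154109 -0.33019472 -0.01379986] [ 0.62285641 -0.23618965  0.15553586]
```

View pics/b.png

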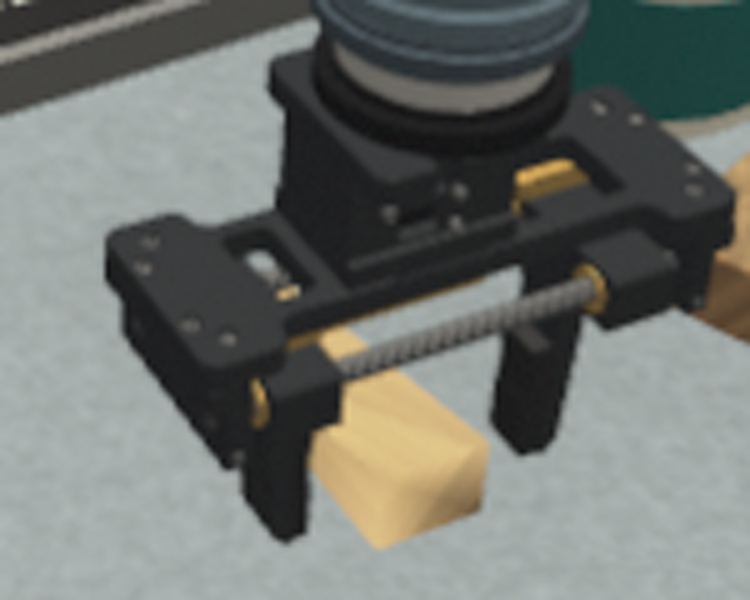

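Emit:
move_arm([
  [[0,0,0],[0,0,0],50],
  [[0,0,0],[0,0,0],30],
  [[0,0,0],[0,0,0],25],
  [[0,0,0],[0,0,0],25],
  [[0,0,0],[0,0,0],25],
  [[0,0,0],[0,0,0],25],
], grip_force=25)

```text
t: 10.8
ee_pos: [0.5711, -0.33, -0.0143]
eef_rot: [180.0, 0.0, 93.7]
contact_force: [-0.1, -0.3, 0.5]
finger_gap: 0.0395
```

```bash
python3 look.py c; python3 fit.py
```

```text
10.8 [ 0.5711 -0.33   -0.0143] [179.9946   0.0057  93.6698] [-0.1201 -0.2625  0.4945] 0.03952121451987455
scale ('top',) [0.581  0.0607 1.714 ] 98.20479691657093 150 [11043]
scale ('side',) [0.5815 0.0621 1.7115] 98.06069662033815 751 [8233]
scale ('top', 'side') [0.581  0.0612 1.7113] 98.04795367195267 918 [11043, 8233]
((585.9486083984375, 61.504417419433594), (213.97216796875, 306.4342041015625), 8.308295249938965)
wedge_mid ('top',) [ 0.5657 -0.2745  1.6312] 93.4630219229863 322 [650]
wedge_mid none ('side',)
wedge_mid none ('top', 'side')
((565.0504760742188, -268.4239196777344), (40.23725509643555, 97.99848175048828), 3.507382869720459)
```

View pics/c_s.png

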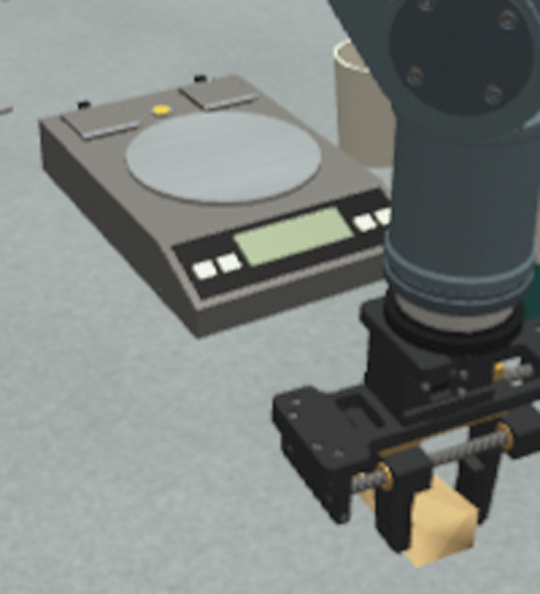

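View pics/c_t.png

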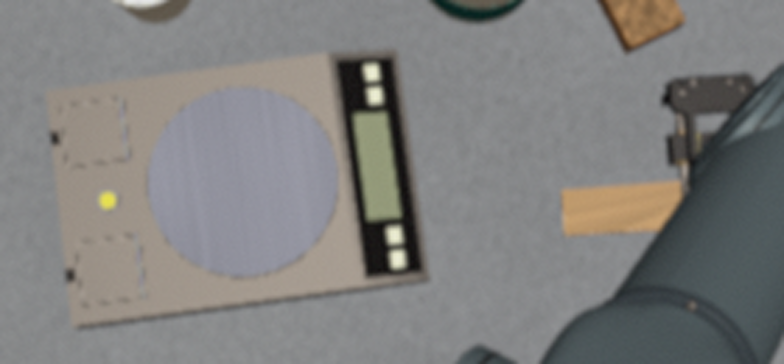

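Wedge is held (gap 39.5 mm), flat on the bench. Sliding it to the pre-insert position, aligned with the scale's axis.

Emit:
move_arm([
  [[8,18,0],[0,0,0.01],25],
  [[17,36,0],[0,0,0.025],25],
  [[25,54,0],[0,0,0.04],25],
  [[34,72,0],[0,0,0.055],25],
  [[42,90,0],[0,0,0.07],25],
  [[50,106,0],[0,0,0.075],25],
  [[50,106,0],[0,0,0.075],25],
])

```text
t: 12.08
ee_pos: [0.6224, -0.2213, -0.0143]
eef_rot: [179.9, -0.1, 98.1]
contact_force: [0.0, 1.6, 2.7]
finger_gap: 0.0399
```

```bash
python3 look.py d; python3 - <<'E'
from h import *
t=capture("top"); m=getmask(t,"wedge_mid",proj(t,[[.612,-.16,.01]])[0])
p0=np.array([.5808,.0613,np.radians(98)])
P=cloud(t,m>0); print(P.min(0),P.max(0))
L=(P[:,:2]-p0[:2])@np.array([[np.cos(p0[2]),-np.sin(p0[2])],[np.sin(p0[2]),np.cos(p0[2])]])
print(np.percentile(L,[1,50,99],axis=0))
f=t["frame"]
for n,p in (("s",p0),):
  for V in scale_parts(0):
    cv2.polylines(f,[cv2.convexHull(proj(t,T(p,V)).astype(np.float32)).round().astype(np.int32)],True,(255,0,0),1)
w=T(p0,[[-.175-.065,0,0]])[0]; 
for V in wedge_parts(): cv2.polylines(f,[cv2.convexHull(proj(t,T([w[0],w[1],p0[2]],V)).astype(np.float32)).round().astype(np.int32)],True,(0,0,255),1)
crop(t,300,180,460,310,5,"pics/d2.png")
E
```

```text
12.075 [ 0.6224 -0.2213 -0.0143] [179.9366  -0.0739  98.1318] [0.026  1.6436 2.7004] 0.0398690213494676
[ 0.58564034 -0.17543223 -0.00148597] [ 0.6295974  -0.11499799  0.02010117]
[[-0.23920033 -0.01738505]
 [-0.20468148  0.00039973]
 [-0.17763833  0.02140398]]
```

View pics/d_s.png

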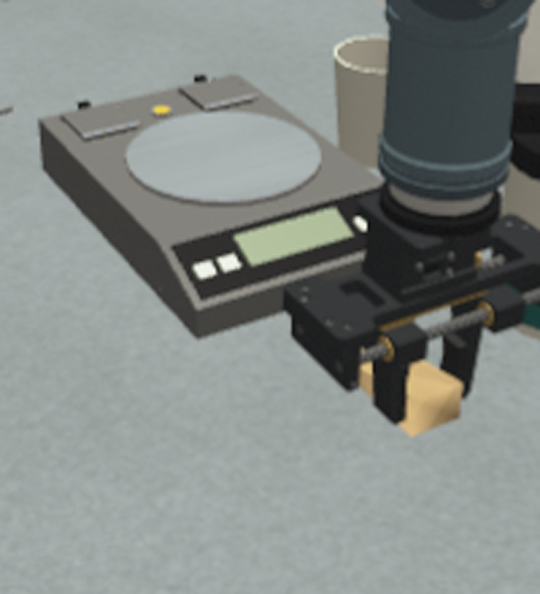

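View pics/d2.png

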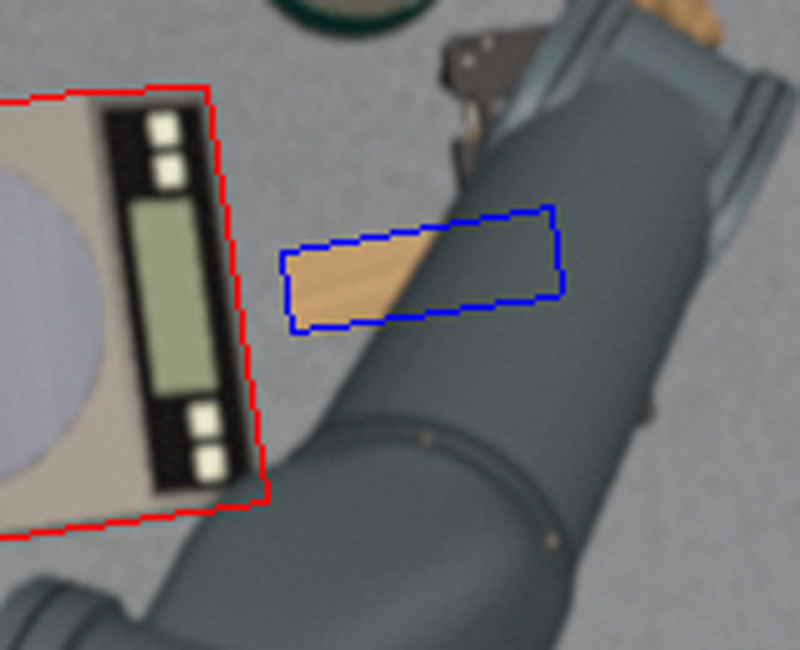

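Projected outlines (blue/red) match: thin end about 26 mm in front of the scale, centred and parallel. Pushing in to just before contact with the edge.

Emit:
move_arm([
  [[-2,14,0],[0,0,0],25],
  [[-4,28,0],[0,0,0],25],
  [[-6,42,0],[0,0,0],25],
  [[-8,54,0],[0,0,0],25],
  [[-9,62,0],[0,0,0],25],
  [[-9,66,0],[0,0,0],25],
  [[-9,66,0],[0,0,0],25],
])

```text
t: 13.15
ee_pos: [0.6121, -0.1571, -0.0143]
eef_rot: [-180.0, -0.0, 98.0]
contact_force: [-0.1, 1.4, 3.6]
finger_gap: 0.0398
```

Emit:
move_arm([
  [[0,3,0],[0,0,0],25],
  [[-1,6,0],[0,0,0],25],
  [[-1,9,0],[0,0,0],25],
  [[-2,12,0],[0,0,0],25],
  [[-2,15,0],[0,0,0],25],
  [[-2,15,0],[0,0,0],25],
])

```text
t: 13.9
ee_pos: [0.6098, -0.1465, -0.0144]
eef_rot: [180.0, 0.3, 97.9]
contact_force: [1.3, -7.1, -1.2]
finger_gap: 0.0397
```

```bash
python3 look.py e; python3 fit.py | grep "scale ('top"
```

```text
13.9 [ 0.6098 -0.1465 -0.0144] [179.991    0.2506  97.8508] [ 1.2921 -7.0563 -1.2093] 0.03968183638619169
scale ('top',) [0.5813 0.0612 1.7206] 98.58260607583277 1251 [9935]
scale ('top', 'side') [0.5811 0.0628 1.715 ] 98.26154088181399 4270 [9935, 5946]Traceback (most recent call last):
  File "fit.py", line 10, in <module>
    P=np.vstack([cloud(cs[n],ms[n]>0) for n in cs if ms[n] is not None])
    return _nx.concatenate(arrs, 0, dtype=dtype, casting=casting)
           ~~~~~~~~~~~~~~~^^^^^^^^^^^^^^^^^^^^^^^^^^^^^^^^^^^^^^^
ValueError: need at least one array to concatenate
```

View pics/e_s.png

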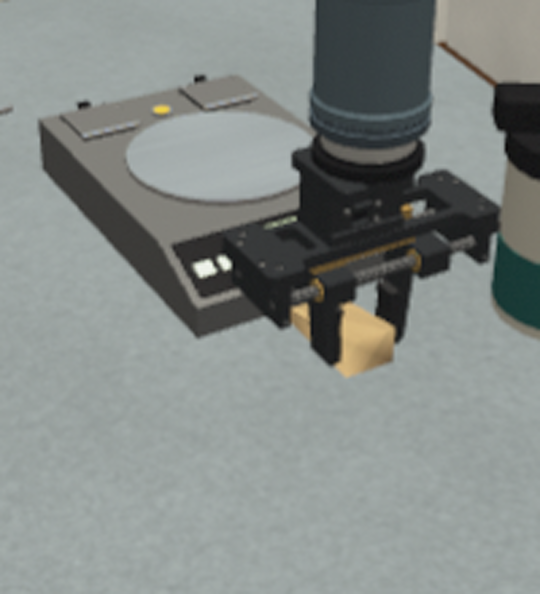

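View pics/e_t.png

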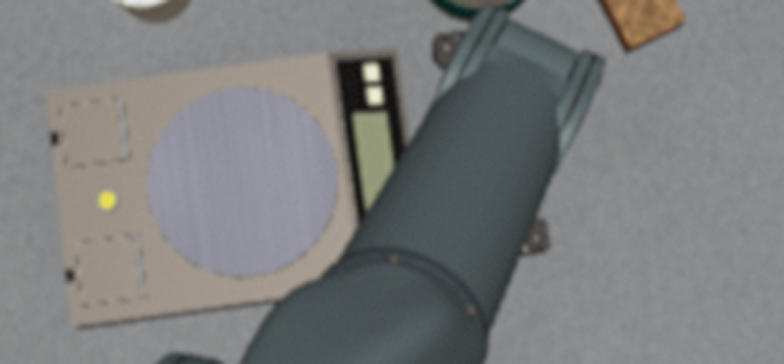

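Edge contact began at about 7 N; the scale has not moved. Set up a tilt measurement (plane through the deck and pan), then push on.

```bash
cat > tilt.py <<'E'
from h import *
p0=np.array([.5810,.0613,np.radians(98)]); Rm=np.array([[np.cos(p0[2]),-np.sin(p0[2])],[np.sin(p0[2]),np.cos(p0[2])]])
def pts(c):
    m=np.ones((480,640),bool); m[(np.arange(480)<150)|(np.arange(480)>330)]=0
    P=cloud(c,m); return np.c_[(P[:,:2]-p0[:2])@Rm,P[:,2]]
def plane(L):
    A=np.c_[L[:,:2],np.ones(len(L))]
    for _ in range(4):
        x=np.linalg.lstsq(A,L[:,2],rcond=None)[0]; r=L[:,2]-A@x; k=abs(r)<2.5*r.std(); A,L=A[k],L[k]
    return x,r.std(),len(L)
o=observe();print(o["t"],o["ee_pos"],o["contact_force"],o["finger_gap"])
for n in("top","side"):
    v=[];w=[]
    for _ in range(2):
        c=capture(n);L=pts(c)
        rr=np.hypot(L[:,0],L[:,1]+0)
        pan=L[(L[:,0]>-.06)&(L[:,0]<.05)&(abs(L[:,1])<.055)&(L[:,2]>.06)&(L[:,2]<.095)]
        rear=L[(L[:,0]>.09)&(L[:,0]<.145)&(abs(L[:,1])<.09)&(L[:,2]>.05)&(L[:,2]<.078)]
        tab=L[(L[:,2]<.01)&(L[:,2]>-.01)&(abs(L[:,0])<.3)&(abs(L[:,1])<.2)]
        x,s,k=plane(pan); v.append(-x[0]); w.append(x)
        pt=plane(tab)[0]
    print(n,"pan slope x",np.round(v,4),"z0 %.4f"%w[-1][2],"sd %.4f n %d"%(s,k),"rear z %.4f"%np.median(rear[:,2]),"front pan z %.4f"%np.median(pan[pan[:,0]<-.03,2]),"table",np.round(pt,4))
E
python3 tilt.py
```

```text
14.3 [ 0.60986083 -0.14648044 -0.01433142] [ 0.62869315 -7.62756516  0.38679163] 0.0394886677775147
top pan slope x [0.0062 0.0044] z0 0.0738 sd 0.0024 n 2195 rear z 0.0652 front pan z 0.0740 table [-0.0007  0.0003 -0.0007]
side pan slope x [0.0047 0.0062] z0 0.0740 sd 0.0008 n 1075 rear z 0.0671 front pan z 0.0743 table [-0.0021 -0.0015 -0.0003]
```

Emit:
move_arm([
  [[0,2,0],[0,0,0],25],
  [[0,4,0],[0,0,0],25],
  [[-1,6,0],[0,0,0],25],
  [[-1,8,0],[0,0,0],25],
  [[-1,10,0],[0,0,0],25],
  [[-2,12,0],[0,0,0],25],
  [[-2,12,0],[0,0,0],25],
])

```text
t: 15.38
ee_pos: [0.608, -0.1346, -0.0143]
eef_rot: [180.0, 0.3, 97.8]
contact_force: [1.2, -8.1, -0.8]
finger_gap: 0.0397
```

```bash
python3 tilt.py; python3 look.py f
```

```text
15.375 [ 0.60802139 -0.13460884 -0.01434504] [ 1.16360938 -8.05683872 -0.84634807] 0.039726643537304304
top pan slope x [0.0133 0.0128] z0 0.0750 sd 0.0025 n 2194 rear z 0.0653 front pan z 0.0755 table [-0.0005  0.0004 -0.0007]
side pan slope x [0.0153 0.0141] z0 0.0752 sd 0.0008 n 1036 rear z 0.0671 front pan z 0.0757 table [-0.0023 -0.0011 -0.0003]
15.575 [ 0.608  -0.1346 -0.0144] [179.9698   0.2541  97.8353] [ 0.861  -7.5324 -1.4547] 0.03972738504956132
```

View pics/f_s.png

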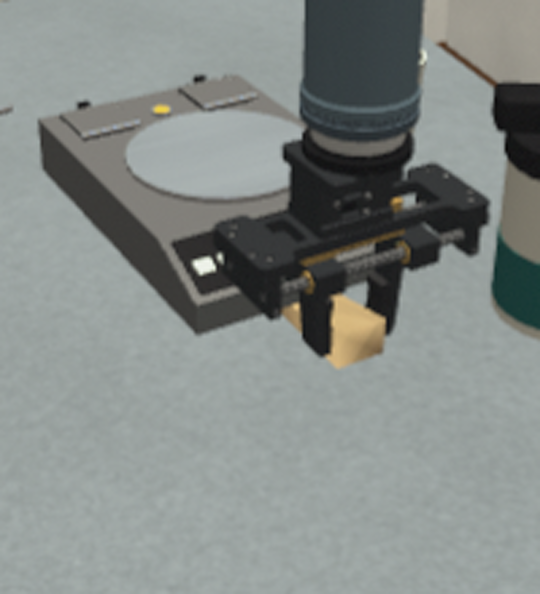

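View pics/f_t.png

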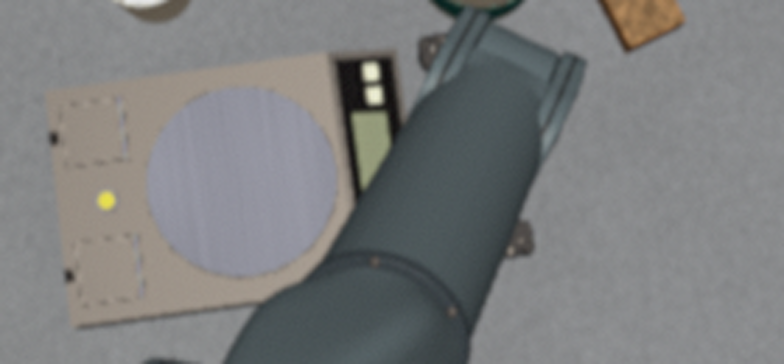

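Tilt is 0.0125 after correcting for the table bias in both cameras, i.e. feet about 2.9 mm up, which matches the wedge geometry (no sliding). Another 6 mm gives about 4 mm; first checking gripper clearance to the scale.

```bash
python3 - <<'E'
from tilt import pts
from h import *
for n in("side",):
    c=capture(n);L=pts(c)
    b=L[(abs(L[:,1])<.12)&(L[:,0]<-.1)&(L[:,0]>-.26)&(L[:,2]>.008)&(L[:,2]<.16)]
    # dark body points: histogram of max x per z band, for z above scale surface
    for z in np.arange(.01,.16,.01):
        k=b[(b[:,2]>z)&(b[:,2]<z+.01)]; k2=k[k[:,0]<-.152]
        print("%.2f"%z,len(k2), np.round([k2[:,0].max(),k2[:,0].min(),k2[:,1].min(),k2[:,1].max()],3) if len(k2) else "")
E
```

```text
15.675 [ 0.60800235 -0.13462463 -0.01436607] [ 1.36726871 -8.49317901 -1.29803509] 0.03969503271708381
top pan slope x [0.0174 0.011 ] z0 0.0748 sd 0.0024 n 2188 rear z 0.0651 front pan z 0.0753 table [-0.0005  0.0005 -0.0007]
side pan slope x [0.0142 0.0157] z0 0.0752 sd 0.0008 n 1026 rear z 0.0673 front pan z 0.0758 table [-0.0021 -0.0014 -0.0003]
0.01 178 [-0.152 -0.243 -0.12   0.087]
0.02 318 [-0.152 -0.245 -0.12   0.069]
0.03 112 [-0.152 -0.244 -0.12   0.085]
0.04 117 [-0.153 -0.243 -0.12   0.095]
0.05 122 [-0.189 -0.246 -0.12   0.04 ]
0.06 44 [-0.189 -0.241 -0.12   0.05 ]
0.07 182 [-0.163 -0.242 -0.12   0.088]
0.08 446 [-0.163 -0.239 -0.12   0.088]
0.09 505 [-0.164 -0.241 -0.12   0.094]
0.10 369 [-0.165 -0.243 -0.12   0.095]
0.11 1147 [-0.164 -0.235 -0.12   0.096]
0.12 226 [-0.178 -0.235 -0.12   0.043]
0.13 225 [-0.178 -0.254 -0.12   0.044]
0.14 169 [-0.18  -0.254 -0.12   0.044]
0.15 217 [-0.17  -0.251 -0.12   0.043]
```

Emit:
move_arm([
  [[0,2,0],[0,0,0],25],
  [[0,4,0],[0,0,0],25],
  [[-1,6,0],[0,0,0],25],
  [[-1,6,0],[0,0,0],25],
  [[-1,6,0],[0,0,0],25],
])

```text
t: 16.55
ee_pos: [0.6071, -0.1286, -0.0144]
eef_rot: [180.0, 0.3, 97.8]
contact_force: [1.4, -7.3, -1.2]
finger_gap: 0.04
```

```bash
python3 tilt.py; python3 - <<'E'
from h import *
c=capture("side");crop(c,270,200,430,320,5,"pics/g.png")
E
```

```text
16.55 [ 0.6070521  -0.12857811 -0.01437041] [ 1.43919613 -7.3184594  -1.19103252] 0.039972310929943584
top pan slope x [0.0148 0.0193] z0 0.0755 sd 0.0024 n 2167 rear z 0.0652 front pan z 0.0762 table [-0.0007  0.0007 -0.0007]
side pan slope x [0.0167 0.0197] z0 0.0758 sd 0.0008 n 1010 rear z 0.0674 front pan z 0.0766 table [-0.0022 -0.0013 -0.0003]
```

View pics/g.png

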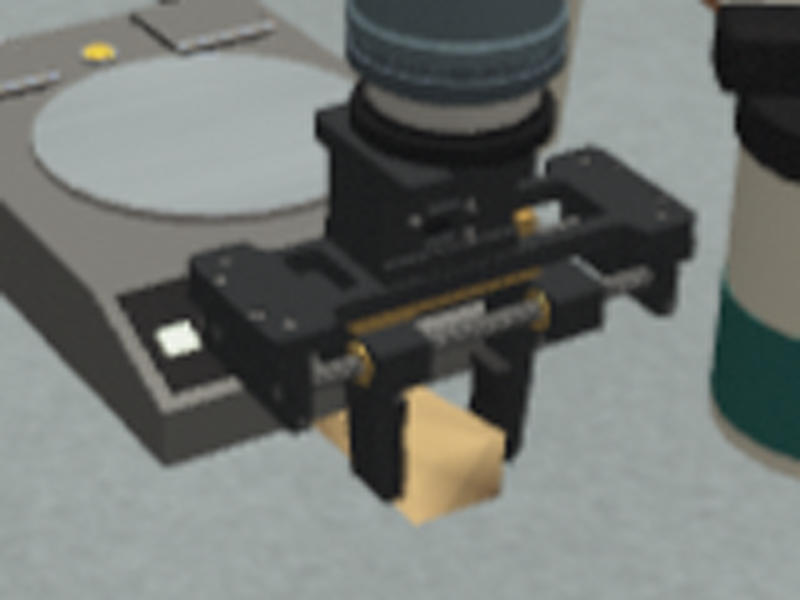

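Both cameras now give a tilt of about 0.016 to 0.017, so the feet are about 3.9 mm up. The picture shows the covers flush, the wedge held on the bench and the gripper body about 7 mm short of the scale. Last check before handing in.

```bash
python3 - <<'E'
from h import *
t=capture("top");c=capture("side")
for n,q in(("tin",t),("cup",t),("cork_block",t),("wrench",c)):
    for k in spot_point(q,n)[:1]: print(n,at_z(q,[k["pixel"]],0)[0].round(3))
for k in cut_out(c,"cover_l"):
    P=cloud(c,k["pixels"]); print(round(k["score"],2),k["bbox"],np.percentile(P[:,2],[5,50,95]).round(4))
a=observe();print(a["contact_force"],a["qvel"].round(2),a["ee_pos"])
sign_off()
E
```

```text
tin [ 0.774 -0.147  0.   ]
cork_block [ 0.773 -0.274  0.   ]
wrench [0.387 0.341 0.   ]
0.75 [297.8, 197.1, 322.8, 210.0] [0.0665 0.0685 0.0705]
0.73 [333.4, 279.8, 371.0, 303.5] [0.0035 0.0207 0.0294]
0.73 [176.3, 205.2, 234.1, 226.5] [0.0002 0.0056 0.0079]
0.44 [251.5, 207.2, 279.1, 220.4] [0.0652 0.0683 0.0698]
[ 1.72721752 -7.75235654 -1.39332669] [-0.05  0.01 -0.06 -0.    0.03 -0.06  0.11] [ 0.60703035 -0.12860352 -0.01435564]
the job is handed in; nothing more can be done
```

I pressed both plug covers shut, pushed the beech wedge thin end first under the middle of the scale's front edge, and handed the job in still holding it. No verdict was reported.

- **Covers:** each was pressed to its stop with about 13 N and let go before the wedge touched the scale. At the end both lie flush, at about 68.5 mm.
- **Front feet:** the tilt from both cameras puts them about 3.8 to 4.2 mm up. The per-shot tilt readings scatter by about ±0.002 rad (roughly ±0.5 mm at the feet), but their mean agrees with the wedge geometry.
- **Wedge and gripper:** the wedge is gripped (40 mm gap) and pressed in with about 7.5 N. The gripper body is about 7 mm short of the scale.
- **Scale position:** I saw no sign of it sliding. The last unobstructed outline fit was before contact; the later fits had the arm in the way.
- **Other things:** the tin, cork block and wrench are where they were to within about 10 mm of network error. The network did not report the cup in the last picture, but nothing went near it.

One thing disagreed with the description: the fingers end about 22 mm short of the reported TCP. I confirmed this in the pictures and by contact with the first cover, and corrected for it.

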